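Stack a robot joint on its shaft

TASK

Build up the robot joint on the upright shaft of the stand, from the bottom: first the ball bearing, then the toothed gear, then the square spacer, and on top the flanged hub, flange down, which you must slide along its T-track to the open end before you can lift it off. Each part goes flat onto the one below, with the shaft through its bore. Leave the short profile offcut and the little screw jar where they are.

Things in the scene. Friction and masses are not known exactly. Their poses are not given: they have to be found in the camera images.
- bearing_center (a point): Ball bearing, a loose plain steel ring with balls showing on its upper face: outer diameter 52 mm, 14 mm high, bore 20 mm, lying flat on the table. The point is its centre, half-way up (7 mm above its underside); z is its axis.
- gear_center (a point): Black plastic toothed gear, a loose ring with 28 small teeth: outer diameter 64 mm over the teeth (a finger may settle up to 2 mm deeper, on the 60 mm core), 16 mm high, bore 20 mm, lying flat. The point is its centre, half-way up (8 mm above its underside); z is its axis.
- spacer_center (a point): Square aluminium spacer block, loose, 40 x 40 mm and 16 mm high, with a 20 mm bore through its middle, lying flat. The point is its centre, half-way up (8 mm above its underside); x and y are square to its sides, z is the bore.
- hub_center (a point): Loose steel flanged hub, captive in the T-track at the start, 37 mm high with a 20 mm bore right through it. From below: flange 42 mm diameter, 6 mm high; neck 26 mm diameter, 9 mm high; round head 40 mm diameter, 22 mm high. Grip it by the head. The point is its centre, half-way up: 18.5 mm above its underside, 3.5 mm above the head's lower face. z points up through the head. In the track it slides freely along the slot, with about 3 mm of play sideways and 2 mm upward.
- stand: Fixed assembly stand: dark steel base plate 90 x 90 mm, 10 mm thick, with a vertical steel shaft at its middle. Shaft 10 mm diameter, its top 74 mm above the table, the last 8 mm tapered. Origin at the centre of the base's underside on the table, on the shaft's axis; z up.
- track: Fixed aluminium T-track, 240 mm long, 68 mm wide, 19 mm high, on either the left or the right of the table. Origin at the centre of its underside; its x axis runs along the slot to the open end, z up. Floor 6 mm thick; the two lips (undersides 14 mm, tops 19 mm above the table) leave a 34 mm slot and run from x = -110 to x = +55 mm; beyond them, x = 55 to 120 mm, is only bare floor. A black block stops the other end.
- open_end (a point): Point on the upper face of the track's bare floor plate, in the middle of its open end, 90 mm along x from the track's origin and 6 mm above the table. A hub standing centred here is clear of the lips by 14 mm and can be lifted straight up.
- offcut: Bystander: loose offcut of slotted aluminium profile, 60 mm long (its x axis), 20 mm wide and 20 mm high, lying among the parts. Origin at the centre of its underside.
- jar: Bystander: loose small white screw jar with a grey lid, 42 mm diameter, 45 mm high, standing on the table. Origin at the centre of its underside.
Things that resemble listed ones, but are neither listed nor needed, are in the scene too. What is shaped like the part that bears hub_center but orange is not meant.

How it is judged:
By the outcome, as a careful person would: the job done as asked, in the order asked, and still so for the second after the job is handed in, with the robot touching nothing.
It also fails if it takes over 112 s, if anything falls off the work surface, if the arm or the gripper's body presses on something with over 40 N, if the wrist force passes 120 N, or if a joint passes its speed limit or range.

ROBOT

A 6-joint arm with a two-finger parallel gripper is mounted at the origin on the work surface. World frame = base frame: x ahead of the robot, y to its left, z up, the work surface at z = 0. Lengths are in m, angles in rad, forces in N, time in s.
With the tool pointing down it reaches from about 0.275 to 0.75 m from the base axis. Payload 10.2 kg.
Tool frame: the origin (TCP) lies midway between the tips of the shut fingers; the grasp point (between the pads) lies 19 mm behind it (grasp_offset is the distance from the TCP to the grasp point, in m); x points along the fingers, y is the direction in which the jaws open and shut, and the axes are right-handed (so a half turn about x gives the same grasp; the last joint's range is limited). The gripper opens to 88 mm and grips with 3 to 60 N. Pads are 18 mm wide; open, the fingers measure 123 mm over their backs; the gripper's body (75 mm by 187 mm) begins 45 mm behind the grasp point.
Start: joints at [-1.354, 0.313, 1.498, -0, 1.331, -0.223], TCP at [0.224, -0.475, 0.239] pointing down, gripper open.
Joint ranges: [-2.94, 2.94], [-0.97, 2.17], [0.19, 2.56], [-1.23, 4.37], [0.02, 3.11], [-2.88, 2.88]. Speed limits (rad/s): [2.39, 2.39, 3.01, 3.14, 3.14, 3.14].

INTERFACE

Orientations are given as a rotation vector (axis times angle).
In Python, from workcell import * gives the robot as it stands.
- The arm moves only by the shell command python3 -m creep 'ROWS' [FORCE]. ROWS is JSON, one flat list of numbers, 5 for each row, row after row: the opening in per cent of the stroke, from 0 (shut) to 100 (fully open), then the shift along the tool's x, y, z in m, then the turn about the tool's x in degrees. A call has 1 to 8 rows; each row is the pose to reach, as a shift and turn from the pose measured when the call began, along the tool's axes at that moment; what a row does not reach only later rows make up. A row lasts 1/8 s, in which the tool goes at most 62.5 mm and 10.7 degrees, less where a joint would pass 70% of its speed; a pose out of reach is approached as far as the arm can. A call with a gripper value outside its range is refused whole. The fingers move at their own pace and stop on an object; FORCE is the grip in N (left out, the last holds). Time passes only in rows, so rows that repeat a pose let the fingers close. It gives the time, the measured TCP pose, the force and the opening at its end, in the units of the state.
- sense(): the state, without advancing time (a new reading comes with each control period).
- camera(name): name is "scene" or "top" or "wrist"; returns a dict with "pixels" (400x640x3 uint8, blue, green, red), "z_map" (400x640 float32, m along the optical axis (not along the pixel's ray), 0 where there is no reading), "fx", "fy", "cx", "cy" (pixels), "D" ([k1, k2, p1, p2, k3] as OpenCV has them; the pictures are not rectified), "xyz" and "attitude" of the camera in the world. Camera axes: x right, y up, looking along -z (the intrinsics and any distortion apply to the point x, -y, -z); pixel columns grow to the right and rows downward; lengths in m; the calibration is good to about 2 mm. A picture is of the moment at which its call begins.
- finish_job(): hands the job in, once; it reports no verdict.
The state is a dict: "time_s": time; "joint_pos": joint angles; "qd": joint speeds; "joint_efforts": joint torques, N m; "tcp_pos": TCP position; "tool_rot": TCP orientation; "ft_force": force on the tool from outside, world axes, zero at the start; "moment": the same for the moment, N m; "grip_width": finger opening in m.
Only numpy, scipy, OpenCV 4.12 (cv2) and the standard library are available. Lean on these libraries where they do the work, as an engineer would, in place of code of your own. Each camera call takes 0.05 s, during which the arm holds its last target.

## Working session

There is one attempt and no reset: what is moved stays moved. The work goes in short steps, Python scripts to look and compute and a shell command to move; the robot and the scene stay as the last step left them, time stands still between calls to the robot, and variables do not carry over. Pictures are saved under pics/ and viewed, and the job is handed in when it is done.

```bash
mkdir -p pics; ls; cat > h.py <<'E'
from workcell import *
import numpy as np, cv2
from scipy.spatial.transform import Rotation as R
def shot(name,fn):
    c=camera(name); cv2.imwrite('pics/'+fn+'.png',c['pixels']); np.save('pics/'+fn+'.npy',c,allow_pickle=True); return c
def load(fn): return np.load('pics/'+fn+'.npy',allow_pickle=True).item()
def att(c):
    a=np.array(c['attitude'],float)
    return a if a.shape==(3,3) else R.from_rotvec(a).as_matrix()
def ray(c,u,v):
    K=np.array([[c['fx'],0,c['cx']],[0,c['fy'],c['cy']],[0,0,1]])
    p=cv2.undistortPoints(np.array([[[u,v]]],float),K,np.array(c['D'],float))[0,0]
    return att(c)@np.array([p[0],-p[1],-1])
def onz(c,u,v,z):
    d=ray(c,u,v); o=np.array(c['xyz']); return o+d*(z-o[2])/d[2]
def dep(c,u,v):
    return np.array(c['xyz'])+ray(c,u,v)*c['z_map'][int(v),int(u)]
E
python3 - <<'E'
from h import *
print(sense())
for n in ['scene','top','wrist']:
    c=shot(n,n+'0'); print(n,c['xyz'],c['attitude'],c['fx'],c['D'])
E
```

```text
pics
{'time_s': 0.0, 'joint_pos': array([-1.35437908e+00,  3.13462176e-01,  1.49845709e+00,  1.51021355e-05,
        1.33101076e+00, -2.23414975e-01]), 'qd': array([-0.00109111, -0.00056147, -0.00116427, -0.00048691, -0.00014236,
        0.00121557]), 'joint_efforts': array([-1.10321780e-03, -4.02209544e+01, -2.52271289e+01,  6.94250339e-02,
        3.53215705e-02, -9.43994041e-05]), 'tcp_pos': array([ 0.22346732, -0.47478229,  0.23814732]), 'tool_rot': array([ 1.97840722,  0.4435834 , -1.978368  ]), 'ft_force': array([ 1.05318136, -0.10963179,  0.43328066]), 'moment': array([ 0.02564565,  0.01872011, -0.00987136]), 'grip_width': 0.08823412499478281}
scene [ 0.91101889 -0.48088157  0.96055548] [0.5138063  0.16902629 0.61429997] 504.89034633379094 [-0.0602228  0.         0.         0.         0.       ]
top [ 0.55912311 -0.06240354  1.15660041] [ 0.04011375 -0.0122278  -1.59720852] 430.9540889181328 [0.03225192 0.         0.         0.         0.        ]
wrist [ 0.28851865 -0.44358437  0.38445934] [-0.25004782  0.15828872 -1.12368742] 326.38267358324765 [-0.06411875  0.          0.          0.          0.        ]
```

View pics/top0.png

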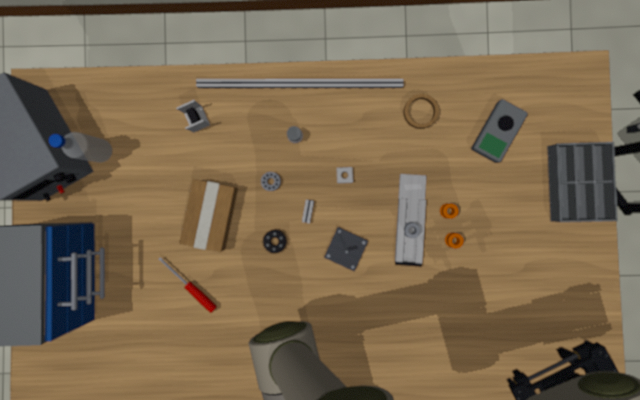

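View pics/scene0.png

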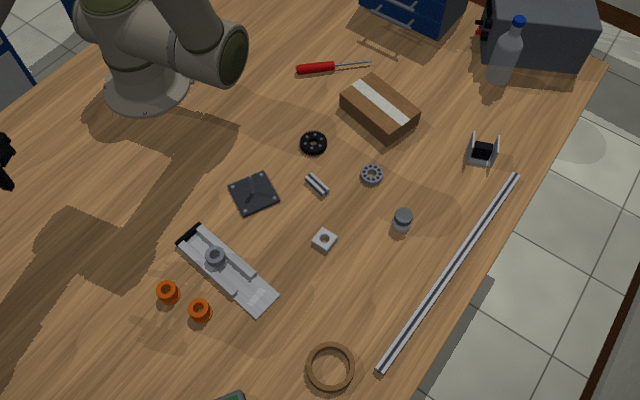

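View pics/wrist0.png

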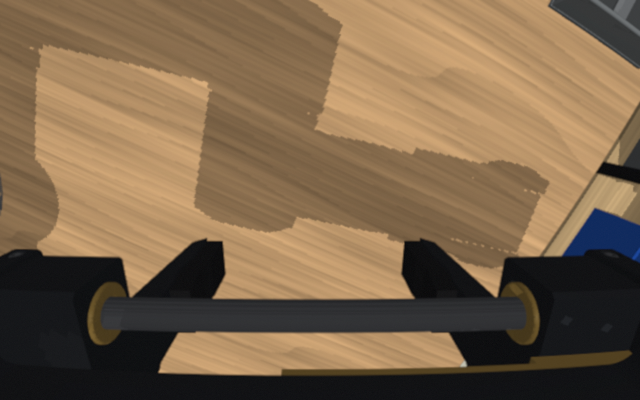

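Top picture: bearing at (271,181), gear (275,241), spacer (345,175), stand (346,248), and the track at (411,220) with the steel hub at (412,229). Look-alikes are two orange hubs at (450,211) and (455,240), the wood ring at (421,112) and the jar at (295,134). The offcut is at (308,211). I'll check these in close crops.

```bash
python3 - <<'E'
from h import *
c=load('top0');p=c['pixels'][155:280,240:480]
cv2.imwrite('pics/t1.png',cv2.resize(p,(792,412),interpolation=cv2.INTER_CUBIC))
c=load('scene0');p=c['pixels'][120:330,145:425]
cv2.imwrite('pics/s1.png',cv2.resize(p,(784,588),interpolation=cv2.INTER_CUBIC))
E
```

```text
(no output)
```

View pics/t1.png

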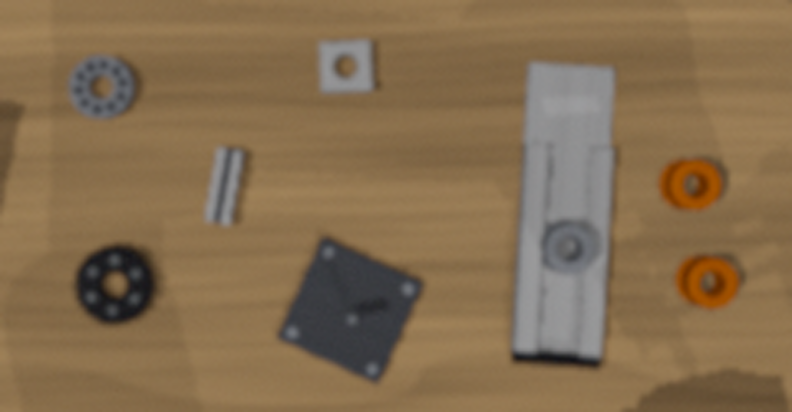

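View pics/s1.png

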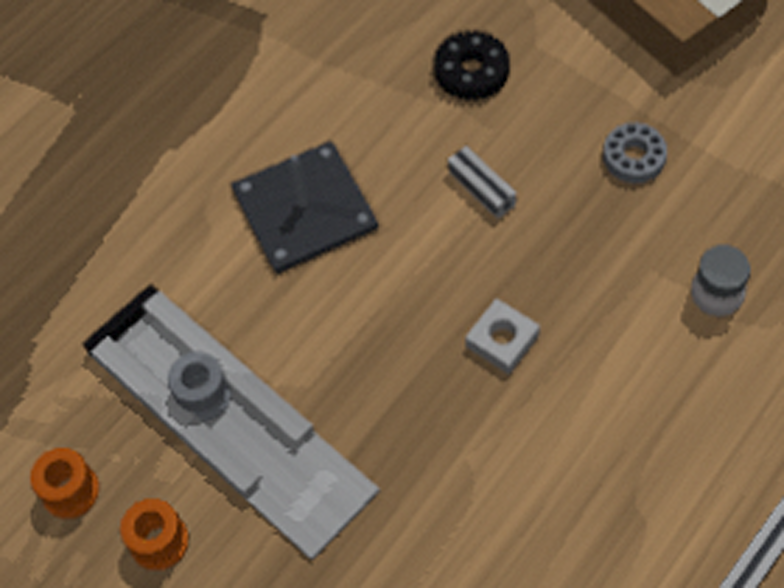

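```bash
cat >> h.py <<'E'
def tp(c,u,v,z,x0=240,y0=155,s=3.3): return onz(c,x0+(u+.5)/s-.5,y0+(v+.5)/s-.5,z)
E
python3 - <<'E'
from h import *
np.set_printoptions(precision=4,suppress=True)
c=load('top0'); s=load('scene0')
T=dict(bearing=(103,87,.014),gear=(116,284,.016),spacer=(346,66,.016),hub=(570,247,.043),shaft=(352,320,.074))
S=dict(bearing=(635,147,.014),gear=(472,62,.016),spacer=(503,332,.016),hub=(197,377,.043),shaft=(298,160,.074))
for k in T:
    print(k,tp(c,*T[k]),tp(s,*S[k],145,120,2.8))
for a in [(328,252),(408,289),(372,370),(292,332)]: print('st',tp(c,*a,.010))
print('st',np.mean([tp(c,*a,.010) for a in [(328,252),(408,289),(372,370),(292,332)]],0))
print('stS',np.mean([tp(s,*a,.010,145,120,2.8) for a in [(246,186),(326,152),(363,217),(281,254)]],0))
for a in [(319,42),(372,40),(375,91),(322,94)]: print('sp',tp(c,*a,.016))
for a in [(529,63,.006),(614,68,.006),(514,354,.019),(603,359,.019)]: print('tr',tp(c,*a))
for a in [(553,150,.019),(592,150,.019),(541,348,.019),(582,350,.019)]: print('slot',tp(c,*a))
for a in [(690,183),(708,281)]:print('or',tp(c,*a,.037))
for a in [(232,148),(220,222)]:print('off',tp(c,*a,.02))
for k in T:
    u,v,_=T[k]
    print(k,'dep',dep(c,240+u/3.3+5,155+v/3.3))
E
```

```text
bearing [0.6247 0.1009 0.014 ] [0.6233 0.102  0.014 ]
gear [0.4664 0.0937 0.016 ] [0.4666 0.0924 0.016 ]
spacer [ 0.6361 -0.0951  0.016 ] [ 0.6355 -0.0964  0.016 ]
hub [ 0.4886 -0.2643  0.043 ] [ 0.4879 -0.2651  0.043 ]
shaft [ 0.4395 -0.0926  0.074 ] [ 0.4429 -0.0939  0.074 ]
st [ 0.4873 -0.0767  0.01  ]
st [ 0.4561 -0.14    0.01  ]
st [ 0.3923 -0.1093  0.01  ]
st [ 0.4241 -0.0461  0.01  ]
st [ 0.4399 -0.093   0.01  ]
stS [ 0.4385 -0.0935  0.01  ]
sp [ 0.656 -0.074  0.016]
sp [ 0.6565 -0.1166  0.016 ]
sp [ 0.6154 -0.1178  0.016 ]
sp [ 0.6142 -0.0753  0.016 ]
tr [ 0.6351 -0.243   0.006 ]
tr [ 0.6292 -0.311   0.006 ]
tr [ 0.4037 -0.2216  0.019 ]
tr [ 0.3982 -0.2915  0.019 ]
slot [ 0.5644 -0.2578  0.019 ]
slot [ 0.5636 -0.2886  0.019 ]
slot [ 0.4079 -0.243   0.019 ]
slot [ 0.4057 -0.2753  0.019 ]
or [ 0.5358 -0.3601  0.037 ]
or [ 0.4593 -0.3711  0.037 ]
off [ 0.5727 -0.0021  0.02  ]
off [0.5139 0.0089 0.02  ]
bearing dep [0.6233 0.0865 0.016 ]
gear dep [0.4649 0.08   0.0125]
spacer dep [ 0.6346 -0.1091  0.0193]
hub dep [ 0.4872 -0.2783  0.0407]
shaft dep [ 0.4316 -0.1084  0.013 ]
```

```bash
cat >> h.py <<'E'
np.set_printoptions(precision=4,suppress=True)
def go(x,y,z,jaw=None):
    """print shift in tool axes (mm) and turn (deg) to put TCP at x,y,z with jaw axis at angle jaw (deg, world, mod 180)"""
    s=sense(); M=R.from_rotvec(s['tool_rot']).as_matrix()
    d=M.T@(np.array([x,y,z])-s['tcp_pos'])
    a=np.degrees(np.arctan2(M[1,1],M[0,1]))
    print('t',s['time_s'],'tcp',s['tcp_pos'],'jaw',round(a,1),'w',s['grip_width'],'F',s['ft_force'],'q6',s['joint_pos'][5])
    out=[round(v,4) for v in d]
    if jaw is not None:
        t=-((jaw-a+90)%180-90)   # tool x is down: +turn about x = -world yaw
        out.append(round(t,1))
    print('shift',out)
E
python3 - <<'E'
from h import *
s=sense(); print(R.from_rotvec(s['tool_rot']).as_matrix())
c=load('top0')
for p in [(208,214),(235,190),(295,134),(200,115),(215,235)]: print(p,dep(c,*p))
go(.624,.101,.12,-12)
E
```

```text
[[-0.0002  0.4258 -0.9048]
 [ 0.0009 -0.9048 -0.4258]
 [-1.     -0.0009 -0.0002]]
(208, 214) [0.5421 0.2592 0.0507]
(235, 190) [0.603  0.1946 0.0244]
(295, 134) [0.7435 0.0312 0.0434]
(200, 115) [0.8085 0.2894 0.0042]
(215, 235) [0.4877 0.2428 0.048 ]
t 0.15 tcp [ 0.2235 -0.4749  0.2383] jaw -64.8 w 0.08783307594583115 F [-0.4837  0.0484 -0.6021] q6 -0.22340641270945488
shift [np.float64(0.1187), np.float64(-0.3504), np.float64(-0.6076), np.float64(-52.8)]
```

```bash
python3 -m creep '[100,0.08,-0.35,-0.608,0, 100,0.08,-0.35,-0.608,0, 100,0.08,-0.35,-0.608,0, 100,0.08,-0.35,-0.608,0, 100,0.08,-0.35,-0.608,0, 100,0.08,-0.35,-0.608,0, 100,0.08,-0.35,-0.608,0, 100,0.08,-0.35,-0.608,0]' 30; python3 - <<'E'
from h import *
go(.624,.101,.12)
E
```

```text
time_s: 1.15
tcp_pos: [0.5083, -0.0655, 0.1819]
tool_rot: [1.978, 0.443, -1.978]
ft_force: [0.1, -0.8, -0.5]
grip_width: 0.0881
t 1.15 tcp [ 0.5083 -0.0655  0.1819] jaw -64.8 w 0.08808161108534987 F [ 0.0956 -0.7778 -0.4781] q6 0.7732860175073742
shift [np.float64(0.062), np.float64(-0.1014), np.float64(-0.1755)]
```

```bash
python3 -m creep '[100,0.06,-0.101,-0.176,0, 100,0.06,-0.101,-0.176,0, 100,0.06,-0.101,-0.176,0, 100,0.06,-0.101,-0.176,0, 100,0.06,-0.101,-0.176,0,100,0.06,-0.101,-0.176,0]'; python3 - <<'E'
from h import *
go(.624,.101,.006)
shot('wrist','w1')
E
```

```text
time_s: 1.9
tcp_pos: [0.6242, 0.1, 0.1222]
tool_rot: [1.978, 0.442, -1.979]
ft_force: [0.1, -0.5, 0.9]
grip_width: 0.0882
t 1.9 tcp [0.6242 0.1    0.1222] jaw -64.8 w 0.0881788080265219 F [ 0.0946 -0.4571  0.9057] q6 1.1049639548400034
shift [np.float64(0.1162), np.float64(-0.0009), np.float64(-0.0002)]
```

View pics/w1.png

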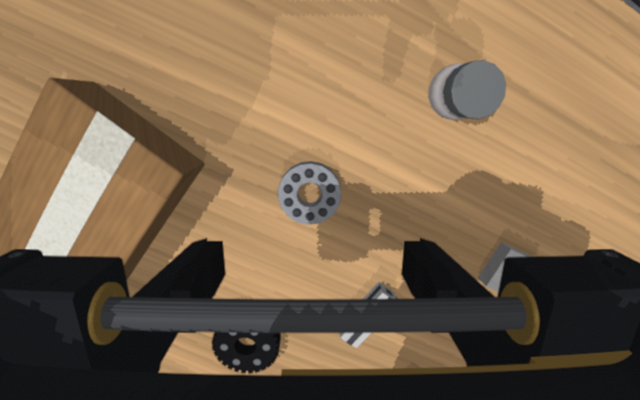

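The bearing sits at (310,193), centred between the fingers; the box is at (100,170), the jar at (475,90) and the gear at (246,350), all clear. I'll check its position with this camera and go down.

```bash
python3 - <<'E'
from h import *
c=load('w1'); print(onz(c,310,190,.014))
E
python3 -m creep '[100,0.06,0,0,0, 100,0.1,0,0,0, 100,0.116,0,0,0, 100,0.116,0,0,0, 0,0.116,0,0,0, 0,0.116,0,0,0, 0,0.116,0,0,0, 0,0.116,0,0,0]' 30
```

```text
[0.6299 0.1058 0.014 ]
time_s: 2.95
tcp_pos: [0.6245, 0.1, 0.0069]
tool_rot: [1.98, 0.442, -1.978]
ft_force: [-1.2, 0.4, 3.6]
grip_width: 0.051
```

```bash
python3 -m creep '[0,0.0,0,0,0, 0,0,0,0,0, 0,-0.05,0,0,0, 0,-0.1,0,0,0, 0,-0.115,0,0,0, 0,-0.115,0,0,0]' 30; python3 - <<'E'
from h import *
shot('wrist','w2'); shot('top','t2'); shot('scene','s2')
p=load('s2')['pixels'][60:260,250:480]; cv2.imwrite('pics/s2c.png',cv2.resize(p,(690,600),interpolation=cv2.INTER_CUBIC))
go(.4395,-.093,.122)
E
```

```text
time_s: 3.7
tcp_pos: [0.6243, 0.0999, 0.1215]
tool_rot: [1.98, 0.442, -1.978]
ft_force: [-0.3, 0.1, -1.3]
grip_width: 0.0512
t 3.85 tcp [0.6235 0.0998 0.1196] jaw -64.9 w 0.05092039695455252 F [-0.1087  0.2281 -0.9616] q6 1.1050862292385393
shift [np.float64(-0.002), np.float64(0.0964), np.float64(0.2485)]
```

View pics/w2.png

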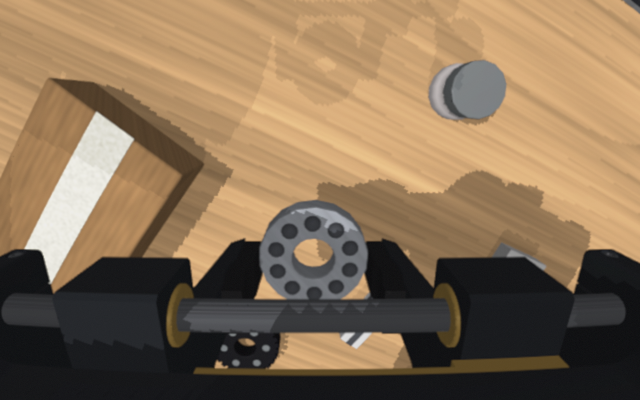

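View pics/s2c.png

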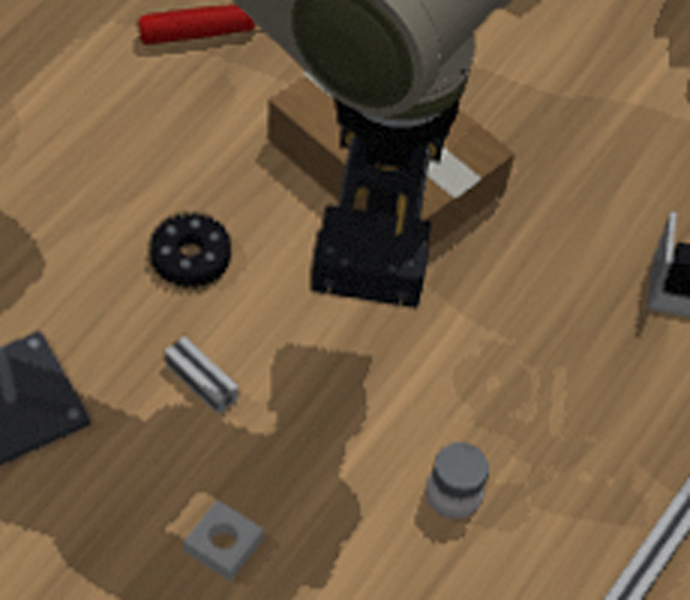

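The bearing is held level, with its bore at (313,252) midway between the pads. Computing its offset in the hand.

```bash
python3 - <<'E'
from h import *
c=load('w2'); M=R.from_rotvec(sense()['tool_rot']).as_matrix(); t=np.array([.6243,.0999,.1215])
for uv in [(313,250),(313,252)]:
    p=onz(c,*uv,t[2]+.0075); print(p,M.T@(p-t))
E
```

```text
[0.6316 0.1039 0.129 ] [-0.0075 -0.0005 -0.0083]
[0.6307 0.1035 0.129 ] [-0.0075 -0.0005 -0.0073]
```

```bash
python3 - <<'E'
from h import *
def proj(c,p):
    q=att(c).T@(np.array(p)-np.array(c['xyz']))
    K=np.array([[c['fx'],0,c['cx']],[0,c['fy'],c['cy']],[0,0,1]])
    return cv2.projectPoints(np.array([[q[0],-q[1],-q[2]]]),np.zeros(3),np.zeros(3),K,np.array(c['D'],float))[0].ravel()
c=load('w2'); M=R.from_rotvec(sense()['tool_rot']).as_matrix(); t=np.array([.6243,.0999,.1215])
im=c['pixels'].copy()
for y in(-.0255,.0255):
  for z in(-.009,.009):
    for x in (0,-.019):
      u=proj(c,t+M@np.array([x,y,z])); cv2.circle(im,tuple(int(round(k)) for k in u),2,(0,0,255) if x==0 else (0,255,0),-1)
cv2.imwrite('pics/w2p.png',cv2.resize(im[190:330,190:440],(750,420),interpolation=cv2.INTER_CUBIC))
print(dep(load('w1'),475,90),onz(load('w1'),475,90,.045),onz(load('top0'),295,132,.045),att(c)@[0,0,-1])
t0=load('top0')['pixels'][110:160,270:320]; s0=load('scene0')['pixels'][195:245,378:428]
cv2.imwrite('pics/jar.png',cv2.resize(np.hstack([t0,s0]),(800,400),interpolation=cv2.INTER_CUBIC))
E
```

```text
[0.7458 0.039  0.0455] [0.7459 0.0388 0.045 ] [0.7485 0.0309 0.045 ] [-0.2495 -0.1182 -0.9611]
```

View pics/w2p.png

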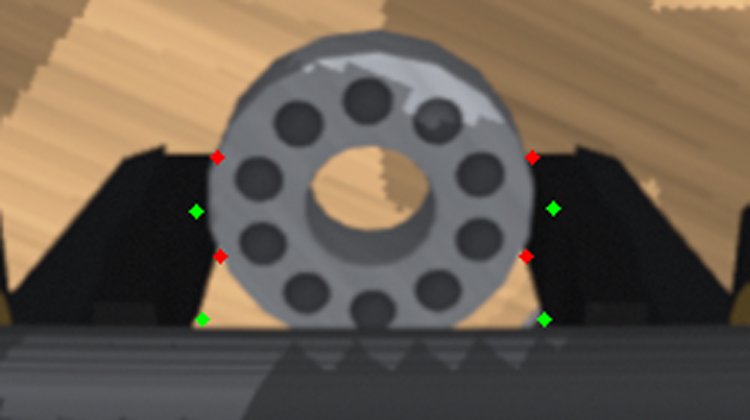

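View pics/jar.png

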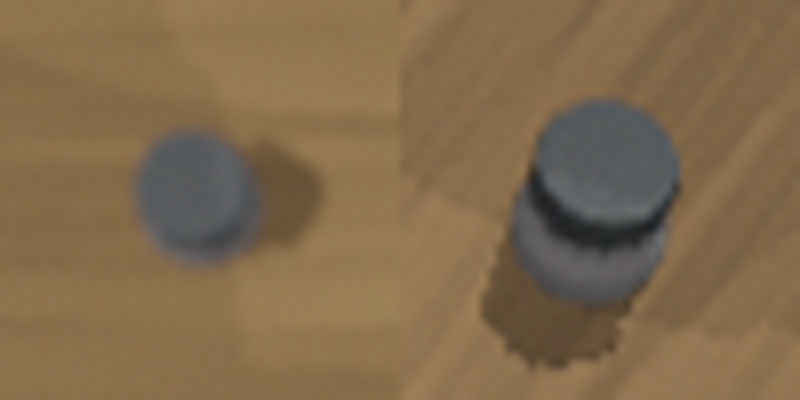

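```bash
python3 - <<'E'
from h import *
M=R.from_rotvec(sense()['tool_rot']).as_matrix()
for z in (.1215,.1196):
    t=np.array([.624,.0999,z]);p=onz(load('w2'),313.3,258.5,t[2]+.0075); print(M.T@(p-t))
print('jar',onz(load('top0'),293.6,132.4,.045),onz(load('scene0'),378+(608-400)/8,195+157/8,.045),onz(load('w1'),474,90,.045))
c=load('w1')['pixels'][140:240,250:380]; cv2.imwrite('pics/w1c.png',cv2.resize(c,(780,600),interpolation=cv2.INTER_CUBIC))
E
```

```text
[-0.0075 -0.0003 -0.0042]
[-0.0075 -0.0003 -0.0033]
jar [0.7475 0.0346 0.045 ] [0.7459 0.0337 0.045 ] [0.7456 0.0394 0.045 ]
```

View pics/w1c.png

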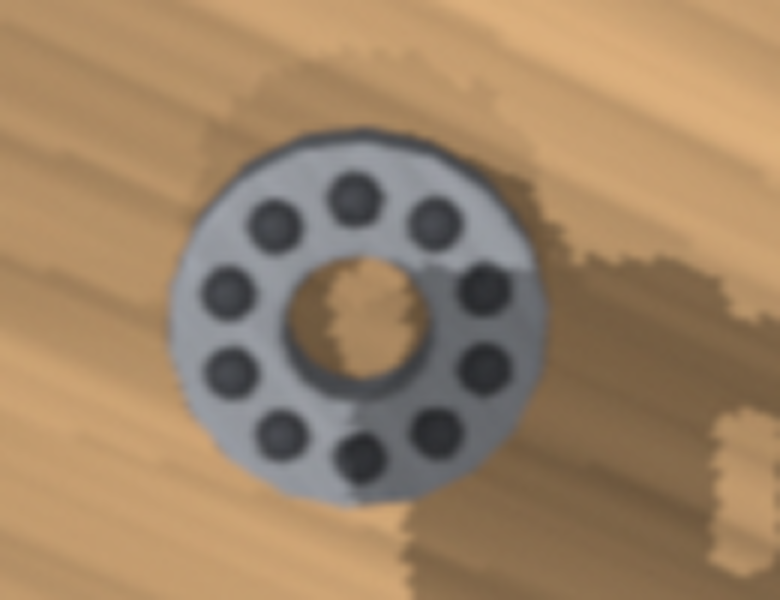

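```bash
python3 -m creep '[0,-0.02,0.097,0.25,0, 0,-0.02,0.097,0.25,0, 0,-0.02,0.097,0.25,0, 0,-0.02,0.097,0.25,0, 0,-0.02,0.097,0.25,0, 0,-0.02,0.097,0.25,0, 0,-0.02,0.097,0.25,0, 0,-0.02,0.097,0.25,0]'; python3 - <<'E'
from h import *
shot('wrist','w3'); shot('scene','s3')
go(.4377,-.094,.10)
p=load('s3')['pixels'][60:260,180:410]; cv2.imwrite('pics/s3c.png',cv2.resize(p,(690,600),interpolation=cv2.INTER_CUBIC))
E
```

```text
time_s: 4.85
tcp_pos: [0.4388, -0.0935, 0.1396]
tool_rot: [1.975, 0.444, -1.982]
ft_force: [-0.3, 0.4, -0.8]
grip_width: 0.0509
t 4.95 tcp [ 0.4387 -0.0936  0.1397] jaw -64.8 w 0.05106531935392329 F [-0.3176 -1.2645 -1.4922] q6 0.6592018699327435
shift [np.float64(0.0398), np.float64(0.0), np.float64(0.001)]
```

View pics/w3.png

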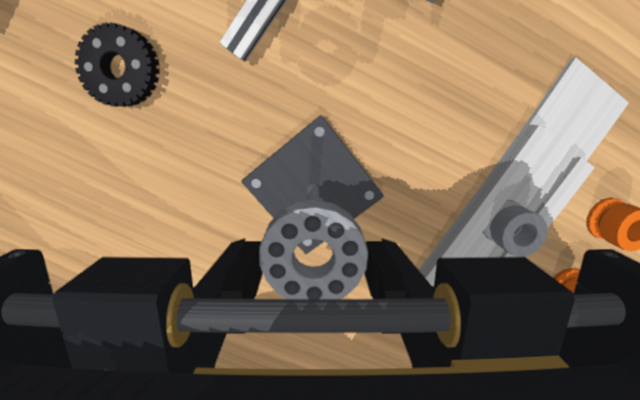

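View pics/s3c.png

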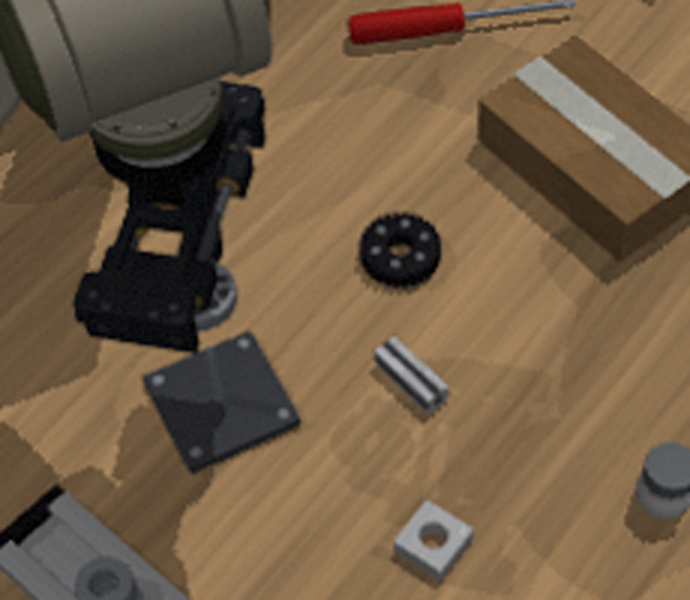

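The wrist view shows the stand's screws at (319,131), (369,195), (256,183), and the fourth through the bore at (308,243). Locating the shaft relative to the held bearing in the same image.

```bash
python3 - <<'E'
from h import *
c=load('w3'); s=sense(); M=R.from_rotvec(s['tool_rot']).as_matrix(); t=s['tcp_pos']
P=[onz(c,*a,.01) for a in [(319,131),(369,195),(308,243),(256,183)]]
print(np.array(P)); m=np.mean(P,0); print(m, M.T@(m-t))
p=onz(c,313.3,258.5,t[2]+.0075);print(p,M.T@(p-t))
E
python3 - <<'E'
import cv2
c=cv2.imread('pics/w3.png')[100:310,220:420]; cv2.imwrite('pics/w3c.png',cv2.resize(c,(571,600),interpolation=cv2.INTER_CUBIC))
E
```

```text
[[ 0.4881 -0.075   0.01  ]
 [ 0.457  -0.1384  0.01  ]
 [ 0.3929 -0.1092  0.01  ]
 [ 0.4248 -0.0446  0.01  ]]
[ 0.4407 -0.0918  0.01  ] [ 0.1297 -0.0005 -0.0029]
[ 0.4424 -0.0913  0.1472] [-0.0075 -0.0005 -0.0042]
```

View pics/w3c.png

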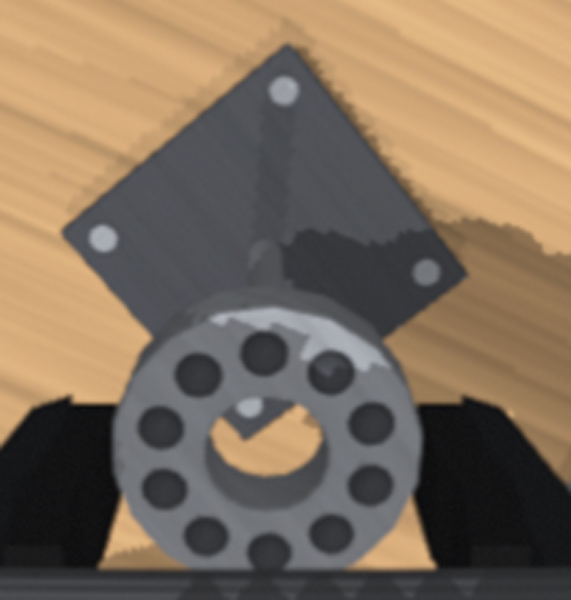

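```bash
python3 -m creep '[0,0.03,0,0.0012,0, 0,0.05,0,0.0012,0, 0,0.07,0,0.0012,0, 0,0.08,0,0.0012,0,0,0.08,0,0.0012,0]'
```

```text
time_s: 5.58
tcp_pos: [0.4373, -0.0938, 0.0595]
tool_rot: [1.975, 0.445, -1.982]
ft_force: [0.1, -0.2, -0.9]
grip_width: 0.0509
```

```bash
python3 -m creep '[0,0.025,0,0,0, 0,0.036,0,0,0, 0,0.041,0,0,0,0,0.042,0,0,0,0,0.042,0,0,0]'
```

```text
time_s: 6.2
tcp_pos: [0.4374, -0.0939, 0.018]
tool_rot: [1.975, 0.444, -1.982]
ft_force: [0.7, 0.8, -1.7]
grip_width: 0.0508
```

```bash
python3 -m creep '[100,0,0,0,0, 100,0,0,0,0, 100,0,0,0,0, 100,-0.03,0,0,0, 100,-0.08,0,0,0,100,-0.12,0,0,0,100,-0.14,0,0,0,100,-0.14,0,0,0]'; python3 - <<'E'
from h import *
shot('wrist','w4');go(.466,.093,.12)
c=load('w4')['pixels'][40:310,130:520]; cv2.imwrite('pics/w4c.png',cv2.resize(c,(780,540),interpolation=cv2.INTER_CUBIC))
E
```

```text
time_s: 7.2
tcp_pos: [0.4384, -0.0943, 0.1589]
tool_rot: [1.977, 0.442, -1.979]
ft_force: [-0.3, -0.6, 0.1]
grip_width: 0.0879
t 7.25 tcp [ 0.4378 -0.094   0.1577] jaw -64.8 w 0.08848344430185207 F [-0.243   0.8644 -0.4089] q6 0.6570469616214976
shift [np.float64(0.0378), np.float64(-0.1571), np.float64(-0.1053)]
```

View pics/w4c.png

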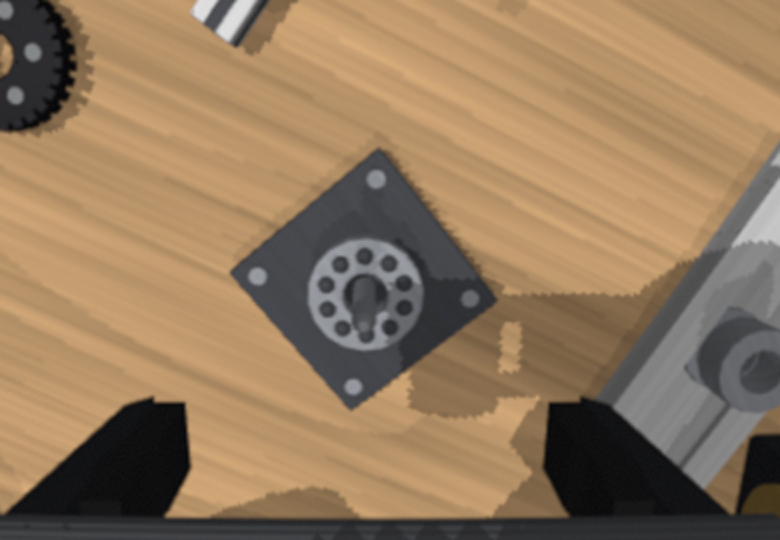

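The bearing lies flat on the base with the shaft through its bore at (366,294). Next is the gear.

```bash
python3 -m creep '[100,0.03,-0.157,-0.106,0, 100,0.03,-0.157,-0.106,0, 100,0.03,-0.157,-0.106,0, 100,0.03,-0.157,-0.106,0, 100,0.03,-0.157,-0.106,0,100,0.03,-0.157,-0.106,0]'; python3 - <<'E'
from h import *
c=shot('wrist','w5');go(.467,.093,.006)
c=load('w5')['pixels'][140:270,220:420]; cv2.imwrite('pics/w5c.png',cv2.resize(c,(800,520),interpolation=cv2.INTER_CUBIC))
E
```

```text
time_s: 8.0
tcp_pos: [0.4668, 0.0919, 0.1276]
tool_rot: [1.976, 0.442, -1.983]
ft_force: [-0.2, -0.8, 0.3]
grip_width: 0.0881
t 8.05 tcp [0.4668 0.0919 0.1278] jaw -64.9 w 0.08832111512401809 F [ 0.2438  0.2836 -0.5842] q6 1.0795163527649971
shift [np.float64(0.1218), np.float64(-0.0007), np.float64(-0.0009)]
```

View pics/w5c.png

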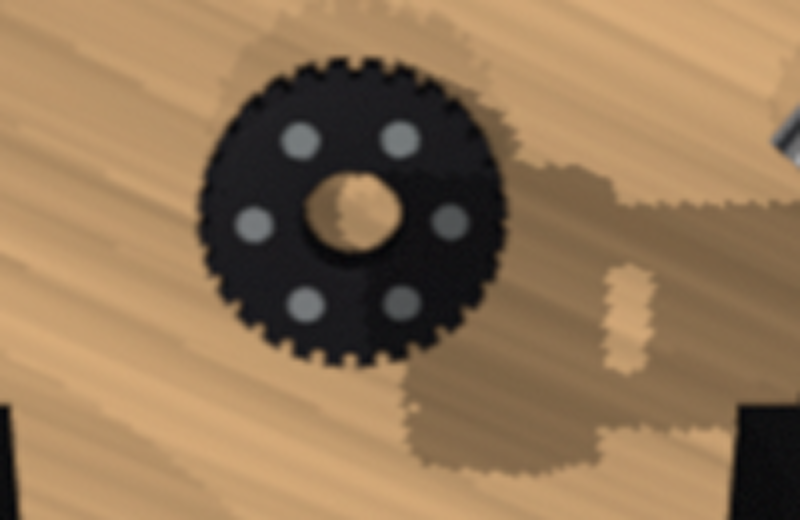

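```bash
python3 - <<'E'
from h import *
c=load('w5'); s=sense(); M=R.from_rotvec(s['tool_rot']).as_matrix(); t=s['tcp_pos']
p=onz(c,307.5,195.1,.016); print(p,M.T@(p-t))
c=load('w1'); p=onz(c,309.7,194.8,.014); print(p,p-[.6242,.1,0])
E
```

```text
[0.4665 0.0975 0.016 ] [ 0.1118 -0.005  -0.0023]
[0.6262 0.1044 0.014 ] [0.002  0.0044 0.014 ]
```

```bash
python3 -m creep '[100,0.06,-0.003,-0.0015,0, 100,0.1,-0.003,-0.0015,0, 100,0.121,-0.003,-0.0015,0, 100,0.121,-0.003,-0.0015,0, 0,0.121,-0.003,-0.0015,0, 0,0.121,-0.003,-0.0015,0, 0,0.121,-0.003,-0.0015,0, 0,0.121,-0.003,-0.0015,0]' 30
python3 -m creep '[0,0,0,0,0, 0,-0.06,0,0,0, 0,-0.1,0,0,0, 0,-0.13,0,0,0, 0,-0.133,0,0,0,0,-0.133,0,0,0]'; python3 - <<'E'
from h import *
c=shot('wrist','w6');go(.4373,-.0938,.14)
E
```

```text
time_s: 9.05
tcp_pos: [0.4669, 0.0953, 0.0074]
tool_rot: [1.977, 0.442, -1.981]
ft_force: [-1.2, -1.1, 6.4]
grip_width: 0.0587
time_s: 9.8
tcp_pos: [0.4667, 0.0953, 0.1394]
tool_rot: [1.976, 0.442, -1.983]
ft_force: [-0.1, -0.2, 0.4]
grip_width: 0.0595
t 9.85 tcp [0.4666 0.0953 0.1391] jaw -64.9 w 0.05894494957992601 F [ 0.0502  0.6107 -0.3978] q6 1.0866745290896578
shift [np.float64(-0.0009), np.float64(0.1588), np.float64(0.1067)]
```

View pics/w6.png

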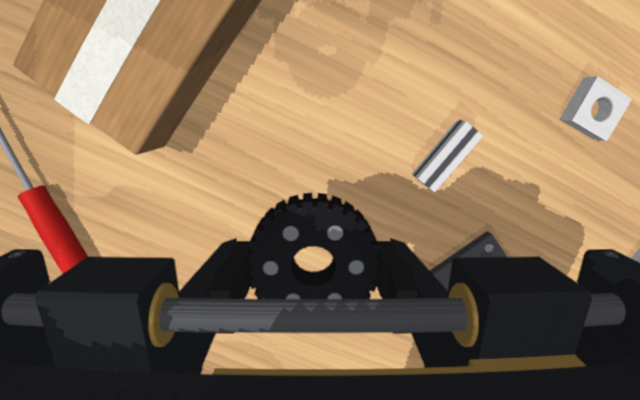

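```bash
python3 - <<'E'
from h import *
c=load('w6'); s=sense(); M=R.from_rotvec(s['tool_rot']).as_matrix(); t=s['tcp_pos']
p=onz(c,313,266.8,t[2]+.0095); print(M.T@(p-t))
c=load('w3'); t=np.array([ 0.4387,-0.0936,0.1397]); p=onz(c,313.3,258.5,t[2]+.0075); print('b',M.T@(p-t))
E
```

```text
[-0.0095 -0.0006 -0.0007]
b [-0.0075 -0.0005 -0.0042]
```

```bash
python3 -m creep '[0,-0.02,0.159,0.104,0, 0,-0.02,0.159,0.104,0, 0,-0.01,0.159,0.104,0, 0,0,0.159,0.104,0, 0,0,0.159,0.104,0, 0,0,0.159,0.104,0,0,0,0.159,0.104,0]'; python3 - <<'E'
from h import *
c=shot('wrist','w7');go(.4404,-.0926,.08)
c=load('w7')['pixels'][120:310,210:420]; cv2.imwrite('pics/w7c.png',cv2.resize(c,(663,600),interpolation=cv2.INTER_CUBIC))
E
```

```text
time_s: 10.72
tcp_pos: [0.4401, -0.0918, 0.1391]
tool_rot: [1.974, 0.444, -1.982]
ft_force: [-0.8, -0.2, -0.4]
grip_width: 0.059
t 10.775 tcp [ 0.44   -0.092   0.1392] jaw -64.8 w 0.059133251349217944 F [-0.0652  0.1921 -0.569 ] q6 0.6646444728625338
shift [np.float64(0.0592), np.float64(0.0009), np.float64(-0.0003)]
```

View pics/w7c.png

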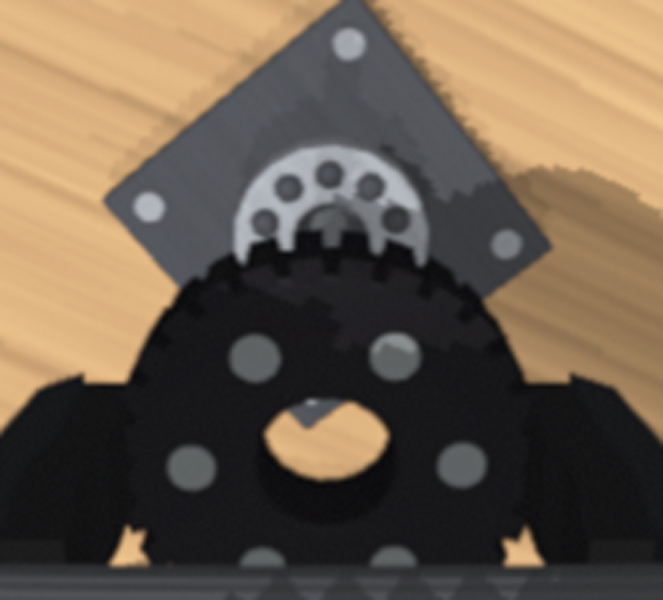

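Gear held level above the shaft, bore at crop (327,440). Going down in two stages.

```bash
python3 -m creep '[0,0.03,0.0007,0,0, 0,0.05,0.0007,0,0, 0,0.07,0.0007,0,0, 0,0.08,0.0007,0,0,0,0.08,0.0007,0,0]'
python3 -m creep '[0,0.015,0,0,0, 0,0.024,0,0,0, 0,0.027,0,0,0,0,0.027,0,0,0]'
```

```text
time_s: 11.4
tcp_pos: [0.44, -0.0923, 0.0591]
tool_rot: [1.974, 0.445, -1.983]
ft_force: [0.2, -0.4, -0.0]
grip_width: 0.0587
time_s: 11.9
tcp_pos: [0.44, -0.0923, 0.0323]
tool_rot: [1.974, 0.445, -1.982]
ft_force: [-0.7, -0.2, -0.7]
grip_width: 0.059
```

```bash
python3 -m creep '[100,0,0,0,0, 100,0,0,0,0, 100,0,0,0,0, 100,-0.03,0,0,0, 100,-0.08,0,0,0,100,-0.12,0,0,0,100,-0.12,0,0,0]'; python3 - <<'E'
from h import *
shot('wrist','w8');go(.636,-.0955,.13,-88.5)
c=load('w8')['pixels'][40:310,130:520]; cv2.imwrite('pics/w8c.png',cv2.resize(c,(780,540),interpolation=cv2.INTER_CUBIC))
E
```

```text
time_s: 12.78
tcp_pos: [0.4417, -0.0929, 0.1547]
tool_rot: [1.977, 0.441, -1.977]
ft_force: [0.3, -0.4, -0.1]
grip_width: 0.088
t 12.825 tcp [ 0.4408 -0.0926  0.1528] jaw -64.8 w 0.08809907293622381 F [ 0.7053  0.4351 -0.7689] q6 0.6637043610292557
shift [np.float64(0.0223), np.float64(0.0859), np.float64(-0.1754), np.float64(23.7)]
```

View pics/w8c.png

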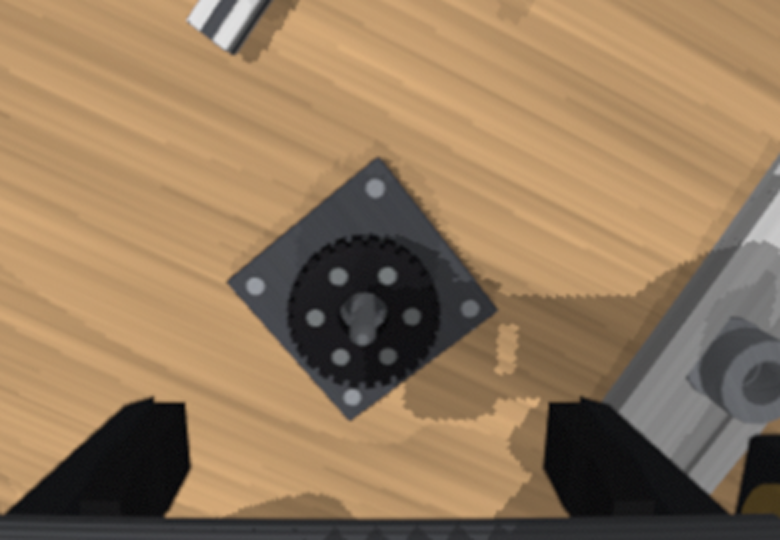

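The gear sits flat on the bearing with the shaft through it, at (363,317). Now the spacer.

```bash
python3 -m creep '[100,0.02,0.086,-0.176,9, 100,0.02,0.086,-0.176,18, 100,0.02,0.086,-0.176,23.7, 100,0.02,0.086,-0.176,23.7, 100,0.02,0.086,-0.176,23.7, 100,0.02,0.086,-0.176,23.7]'; python3 - <<'E'
from h import *
c=shot('wrist','w9');go(.636,-.0955,.006,-88.5)
c=load('w9')['pixels'][130:270,210:420]; cv2.imwrite('pics/w9c.png',cv2.resize(c,(798,532),interpolation=cv2.INTER_CUBIC))
E
```

```text
time_s: 13.58
tcp_pos: [0.6355, -0.0954, 0.1324]
tool_rot: [2.204, 0.03, -2.212]
ft_force: [0.9, 0.2, -0.3]
grip_width: 0.0879
t 13.625 tcp [ 0.6357 -0.0954  0.1327] jaw -88.5 w 0.08822602716860256 F [ 0.3526 -0.2068  0.4235] q6 1.2139275051595597
shift [np.float64(0.1267), np.float64(0.0001), np.float64(-0.0007), np.float64(0.0)]
```

View pics/w9c.png

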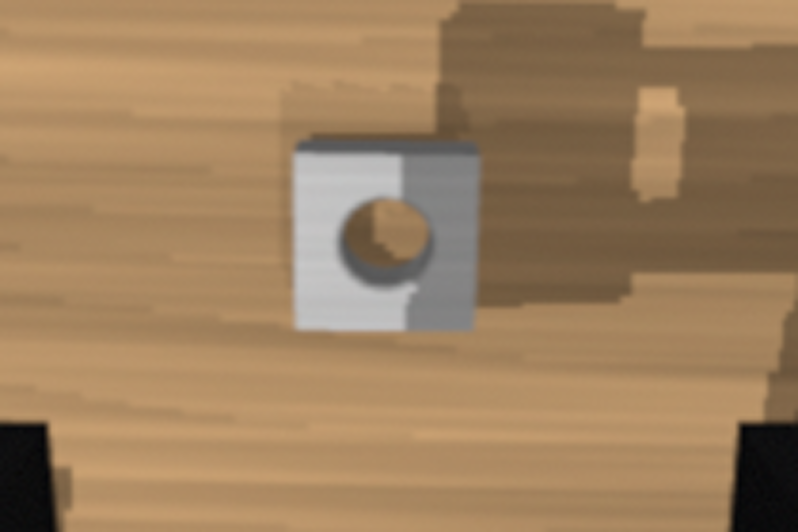

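```bash
python3 -m creep '[100,0.06,0,-0.001,0, 100,0.1,0,-0.001,0, 100,0.126,0,-0.001,0, 100,0.126,0,-0.001,0, 0,0.126,0,-0.001,0, 0,0.126,0,-0.001,0, 0,0.126,0,-0.001,0, 0,0.126,0,-0.001,0]' 30
python3 -m creep '[0,0,0,0,0, 0,0,0,0,0, 0,0,0,0,0, 0,-0.06,0,0,0, 0,-0.1,0,0,0, 0,-0.133,0,0,0, 0,-0.14,0,0,0,0,-0.14,0,0,0]'; python3 - <<'E'
from h import *
c=shot('wrist','w10');go(.4404,-.0926,.145)
c=load('w10')['pixels'][170:310,210:420]; cv2.imwrite('pics/w10c.png',cv2.resize(c,(798,532),interpolation=cv2.INTER_CUBIC))
E
```

```text
time_s: 14.62
tcp_pos: [0.6365, -0.0954, 0.0071]
tool_rot: [2.205, 0.029, -2.21]
ft_force: [0.5, 0.3, 0.2]
grip_width: 0.0504
time_s: 15.62
tcp_pos: [0.6365, -0.0953, 0.1461]
tool_rot: [2.204, 0.03, -2.212]
ft_force: [-0.1, 0.2, -0.9]
grip_width: 0.0395
t 15.675 tcp [ 0.6362 -0.0952  0.1454] jaw -88.5 w 0.03956159253411483 F [ 0.1799  0.2737 -1.5705] q6 1.2144519174564794
shift [np.float64(0.0013), np.float64(-0.0078), np.float64(0.1957)]
```

View pics/w10c.png

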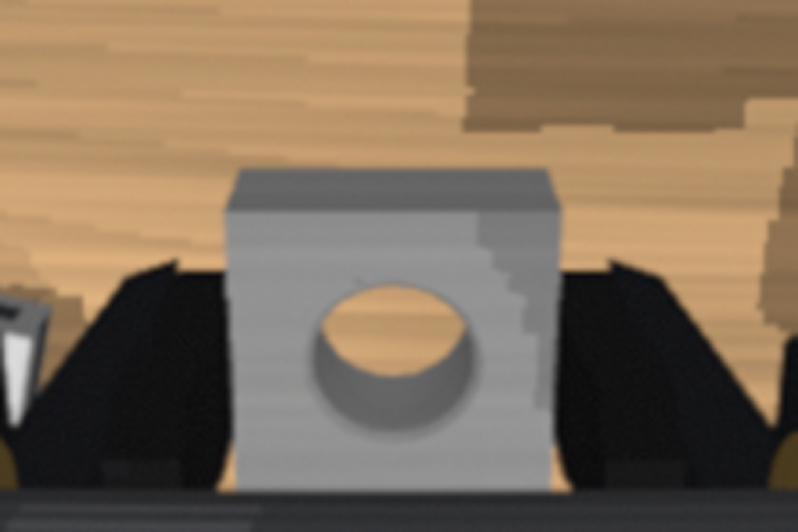

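```bash
python3 - <<'E'
from h import *
c=load('w10'); s=sense(); M=R.from_rotvec(s['tool_rot']).as_matrix(); t=s['tcp_pos']
p=onz(c,313.3,264.3,t[2]+.0095); d=p-t; print(M.T@d,d)
st=np.array([.4407,-.0918,.145])
g=st-[d[0],d[1],0]; go(*g)
E
```

```text
[-0.0095 -0.0006 -0.0017] [0.0017 0.0007 0.0095]
t 15.675 tcp [ 0.6362 -0.0952  0.1454] jaw -88.5 w 0.03956159253411483 F [ 0.1799  0.2737 -1.5705] q6 1.2144519174564794
shift [np.float64(0.0013), np.float64(-0.008), np.float64(0.197)]
```

```bash
python3 -m creep '[0,-0.01,-0.008,0.197,0, 0,-0.01,-0.008,0.197,0, 0,0,-0.008,0.197,0, 0,0,-0.008,0.197,0, 0,0,-0.008,0.197,0, 0,0,-0.008,0.197,0,0,0,-0.008,0.197,0]'; python3 - <<'E'
from h import *
c=shot('wrist','w11');go(.439,-.0925,.048)
c=load('w11')['pixels'][120:310,210:420]; cv2.imwrite('pics/w11c.png',cv2.resize(c,(663,600),interpolation=cv2.INTER_CUBIC))
E
```

```text
time_s: 16.55
tcp_pos: [0.4399, -0.0926, 0.1461]
tool_rot: [2.203, 0.031, -2.213]
ft_force: [-0.4, -0.3, -0.8]
grip_width: 0.0394
t 16.6 tcp [ 0.4397 -0.0926  0.1461] jaw -88.4 w 0.03946045084628664 F [0.1643 0.7352 0.6431] q6 1.0762811298873607
shift [np.float64(0.0981), np.float64(-0.0), np.float64(0.0003)]
```

View pics/w11c.png

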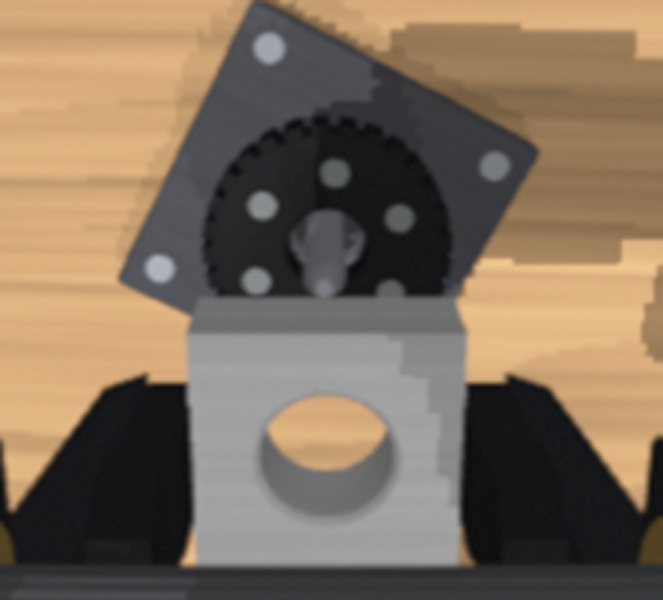

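The shaft tip is visible at crop (324,290), just beyond the spacer. Checking it against the planned target, then down.

```bash
python3 - <<'E'
from h import *
print(onz(load('w11'),312.3,211.5,.074))
E
python3 -m creep '[0,0.03,0,0,0, 0,0.05,0,0,0, 0,0.07,0,0,0, 0,0.085,0,0,0,0,0.085,0,0,0]'
python3 -m creep '[0,0.007,0,0,0, 0,0.013,0,0,0, 0,0.013,0,0,0]'
```

```text
[ 0.4405 -0.0913  0.074 ]
time_s: 17.23
tcp_pos: [0.4392, -0.0923, 0.0604]
tool_rot: [2.201, 0.032, -2.215]
ft_force: [0.5, 0.0, -0.1]
grip_width: 0.0397
time_s: 17.6
tcp_pos: [0.4392, -0.0923, 0.0473]
tool_rot: [2.201, 0.032, -2.215]
ft_force: [-0.4, 0.7, -0.1]
grip_width: 0.0396
```

```bash
python3 -m creep '[100,0,0,0,0, 100,0,0,0,0, 100,0,0,0,0, 100,0,0,0,0, 100,-0.03,0,0,0, 100,-0.08,0,0,0,100,-0.11,0,0,0,100,-0.11,0,0,0]'; python3 - <<'E'
from h import *
shot('wrist','w12');go(.488,-.2645,.13,-5.1)
c=load('w12')['pixels'][100:310,210:500]; cv2.imwrite('pics/w12c.png',cv2.resize(c,(783,567),interpolation=cv2.INTER_CUBIC))
E
```

```text
time_s: 18.6
tcp_pos: [0.4407, -0.0928, 0.1589]
tool_rot: [2.205, 0.03, -2.21]
ft_force: [0.6, 0.2, -0.4]
grip_width: 0.0882
t 18.65 tcp [ 0.44   -0.0925  0.1573] jaw -88.4 w 0.08802537317937043 F [-0.9818 -0.2348 -0.0577] q6 1.0763901237212365
shift [np.float64(0.0269), np.float64(0.1733), np.float64(-0.0435), np.float64(-83.3)]
```

View pics/w12c.png

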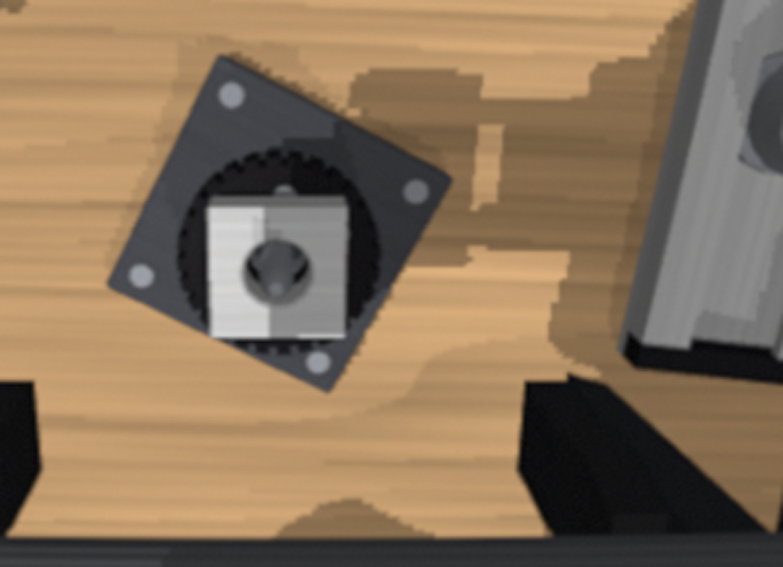

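Bearing, gear and spacer are stacked and level, with the shaft at crop (277,275). Now to the hub, turning the jaws along the track.

```bash
python3 -m creep '[100,0.01,0.173,-0.044,-10.5, 100,0.01,0.173,-0.044,-21, 100,0.01,0.173,-0.044,-31.5, 100,0.01,0.173,-0.044,-42, 100,0.01,0.173,-0.044,-52.5, 100,0.01,0.173,-0.044,-63, 100,0.01,0.173,-0.044,-73.5, 100,0.01,0.173,-0.044,-83.3]'
python3 -m creep '[100,0,0,0,0,100,0,0,0,0]'; python3 - <<'E'
from h import *
shot('wrist','w13');go(.488,-.2645,.027,-5.1)
shot('top','t13')
E
```

```text
time_s: 19.65
tcp_pos: [0.488, -0.2637, 0.1447]
tool_rot: [1.269, 1.176, -1.275]
ft_force: [-0.7, -0.3, 0.4]
grip_width: 0.0883
time_s: 19.9
tcp_pos: [0.4877, -0.2634, 0.1435]
tool_rot: [1.272, 1.177, -1.278]
ft_force: [1.1, -0.1, 0.6]
grip_width: 0.088
t 19.95 tcp [ 0.4878 -0.2636  0.1439] jaw -5.0 w 0.08791736245436042 F [-1.1342 -0.5638 -0.5416] q6 -0.617622505925096
shift [np.float64(0.1169), np.float64(0.0014), np.float64(0.0013), np.float64(0.1)]
```

View pics/w13.png

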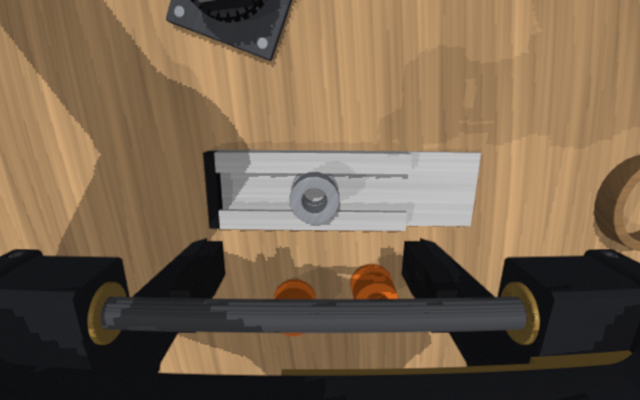

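```bash
python3 - <<'E'
from h import *
c=load('w13'); s=sense(); M=R.from_rotvec(s['tool_rot']).as_matrix(); t=s['tcp_pos']
p=c['pixels'][140:240,200:490]; cv2.imwrite('pics/w13c.png',cv2.resize(p,(783,270),interpolation=cv2.INTER_CUBIC))
for uv,z in [((315,200),.043)]: q=onz(c,*uv,z); print(q,M.T@(q-t))
E
```

```text
[ 0.4889 -0.2619  0.043 ] [ 0.1012  0.0017 -0.0015]
```

View pics/w13c.png

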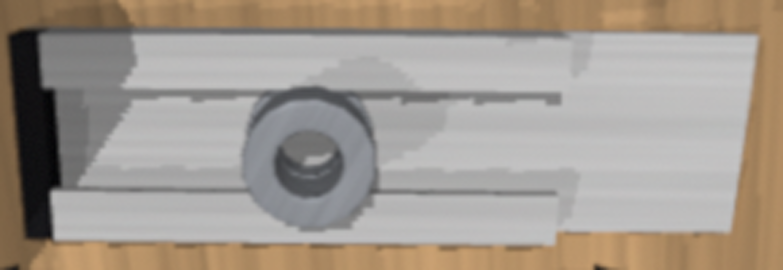

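```bash
python3 - <<'E'
from h import *
c=load('w13')
f=lambda u,v,z: tp(c,u,v,z,200,140,2.7)
for a,b in [((52,190),(556,193)),((60,89),(558,94)),((50,239),(555,243)),((42,30),(565,33))]:
    A,B=f(*a,.019),f(*b,.019); print(A,B,np.degrees(np.arctan2(*(B-A)[1::-1])))
A,B=f(757,35,.006),f(728,232,.006);print(A,B,(A+B)/2)
E
```

```text
[ 0.4035 -0.2707  0.019 ] [ 0.5663 -0.2856  0.019 ] -5.218306479627817
[ 0.4115 -0.2379  0.019 ] [ 0.5673 -0.2529  0.019 ] -5.500973328887422
[ 0.3999 -0.2874  0.019 ] [ 0.5659 -0.3029  0.019 ] -5.313009583404003
[ 0.4089 -0.219   0.019 ] [ 0.5697 -0.2339  0.019 ] -5.282707257603366
[ 0.6365 -0.2415  0.006 ] [ 0.6298 -0.3095  0.006 ] [ 0.6332 -0.2755  0.006 ]
```

```bash
python3 -m creep '[100,0.05,0.0015,0,0.3, 100,0.09,0.0015,0,0.3, 100,0.117,0.0015,0,0.3, 100,0.117,0.0015,0,0.3, 0,0.117,0.0015,0,0.3, 0,0.117,0.0015,0,0.3, 0,0.117,0.0015,0,0.3, 0,0.117,0.0015,0,0.3]' 15
python3 -m creep '[0,0,0,0,0, 0,0,0,0,0, 0,0,0,0,0, 0,0,0,0,0]'
```

```text
time_s: 21.0
tcp_pos: [0.4885, -0.2634, 0.0275]
tool_rot: [1.274, 1.173, -1.281]
ft_force: [-1.0, 0.0, 0.6]
grip_width: 0.0501
time_s: 21.5
tcp_pos: [0.4885, -0.2634, 0.0277]
tool_rot: [1.274, 1.173, -1.281]
ft_force: [-0.9, 1.6, 2.5]
grip_width: 0.0394
```

```bash
python3 -m creep '[0,0,0.01,0,0, 0,0,0.02,0,0, 0,0,0.03,0,0, 0,0,0.04,0,0]'
python3 -m creep '[0,0,0.01,0,0, 0,0,0.02,0,0, 0,0,0.03,0,0, 0,0,0.04,0,0]'
```

```text
time_s: 22.0
tcp_pos: [0.529, -0.2672, 0.0276]
tool_rot: [1.274, 1.173, -1.281]
ft_force: [-3.9, 0.5, 6.5]
grip_width: 0.0391
time_s: 22.5
tcp_pos: [0.5696, -0.271, 0.0277]
tool_rot: [1.274, 1.173, -1.281]
ft_force: [-3.8, 0.2, 7.3]
grip_width: 0.0394
```

```bash
python3 -m creep '[0,0,0.01,0,0, 0,0,0.02,0,0, 0,0,0.03,0,0, 0,0,0.036,0,0, 0,0,0.036,0,0]' 30
python3 - <<'E'
from h import *
shot('scene','s14')
p=load('s14')['pixels'][160:340,150:390]; cv2.imwrite('pics/s14c.png',cv2.resize(p,(800,600),interpolation=cv2.INTER_CUBIC))
go(.44,-.093,.15)
E
```

```text
time_s: 23.12
tcp_pos: [0.6067, -0.2744, 0.0277]
tool_rot: [1.274, 1.171, -1.28]
ft_force: [0.5, -0.4, 4.5]
grip_width: 0.0386
t 23.175 tcp [ 0.6066 -0.2744  0.0276] jaw -5.2 w 0.039130757447904195 F [ 1.7004 -0.3451  3.6649] q6 -0.5078683767562543
shift [np.float64(-0.121), np.float64(-0.1832), np.float64(-0.1657)]
```

View pics/s14c.png

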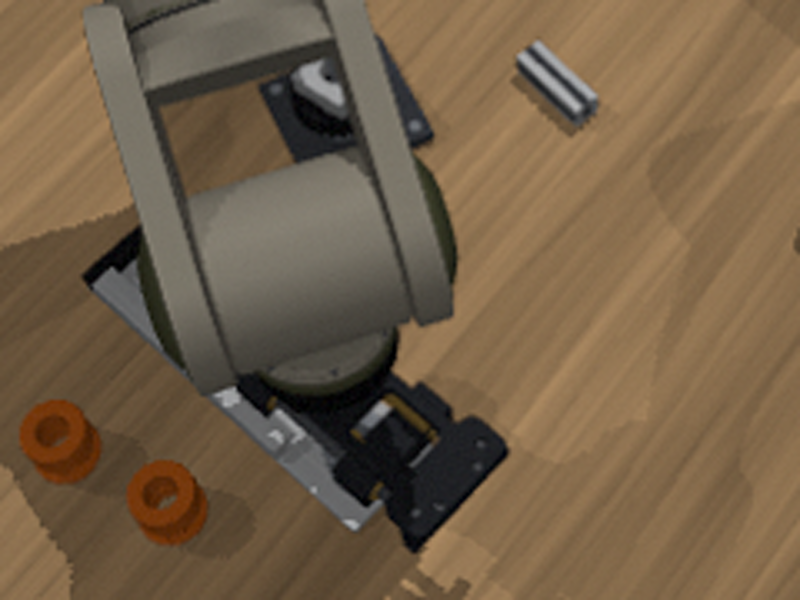

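```bash
python3 -m creep '[0,0,0,0,0, 0,0,0,0,0, 0,-0.005,0,0,0, 0,-0.012,0,0,0, 0,-0.02,0,0,0]' 40
python3 -m creep '[0,-0.03,0,0,0, 0,-0.07,0,0,0, 0,-0.11,0,0,0, 0,-0.13,0,0,0, 0,-0.13,0,0,0]'
python3 - <<'E'
from h import *
shot('wrist','w15'); go(.44,-.093,.18)
p=load('w15')['pixels'][170:310,210:420]; cv2.imwrite('pics/w15c.png',cv2.resize(p,(798,532),interpolation=cv2.INTER_CUBIC))
E
```

```text
time_s: 23.8
tcp_pos: [0.6067, -0.2744, 0.048]
tool_rot: [1.274, 1.171, -1.28]
ft_force: [-0.4, 0.7, -1.4]
grip_width: 0.0386
time_s: 24.42
tcp_pos: [0.608, -0.2749, 0.1798]
tool_rot: [1.274, 1.168, -1.278]
ft_force: [-1.1, -0.2, -2.1]
grip_width: 0.0389
t 24.475 tcp [ 0.6075 -0.2746  0.178 ] jaw -5.2 w 0.03883909127546457 F [-0.4422 -0.0418 -2.2159] q6 -0.5080561950842287
shift [np.float64(-0.0007), np.float64(-0.1833), np.float64(-0.1657)]
```

View pics/w15c.png

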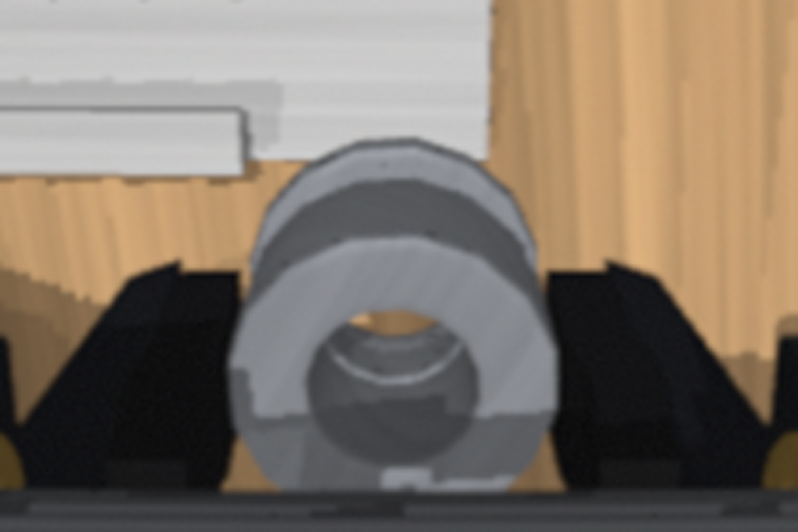

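```bash
python3 - <<'E'
from h import *
c=load('w15'); s=sense(); M=R.from_rotvec(s['tool_rot']).as_matrix(); t=s['tcp_pos']
p=onz(c,313,271.4,t[2]+.0153); d=p-t; print(M.T@d,d)
E
python3 -m creep '[0,0,-0.183,-0.166,0, 0,0,-0.183,-0.166,0, 0,0,-0.183,-0.166,0, 0,0,-0.183,-0.166,0, 0,0,-0.183,-0.166,0, 0,0,-0.183,-0.166,0,0,0,-0.183,-0.166,0]'
python3 - <<'E'
from h import *
shot('wrist','w16'); go(.44,-.093,.18)
p=load('w16')['pixels'][120:310,210:420]; cv2.imwrite('pics/w16c.png',cv2.resize(p,(663,600),interpolation=cv2.INTER_CUBIC))
E
```

```text
[-0.0153  0.0008 -0.0003] [0.0009 0.0002 0.0153]
time_s: 25.35
tcp_pos: [0.4408, -0.0934, 0.1789]
tool_rot: [1.274, 1.17, -1.28]
ft_force: [-0.5, 1.0, -2.3]
grip_width: 0.0387
t 25.4 tcp [ 0.4407 -0.0933  0.1789] jaw -5.2 w 0.03865839461304267 F [ 0.383  -0.5789 -2.0392] q6 -0.37718708799745165
shift [np.float64(-0.0011), np.float64(-0.0008), np.float64(-0.0003)]
```

View pics/w16c.png

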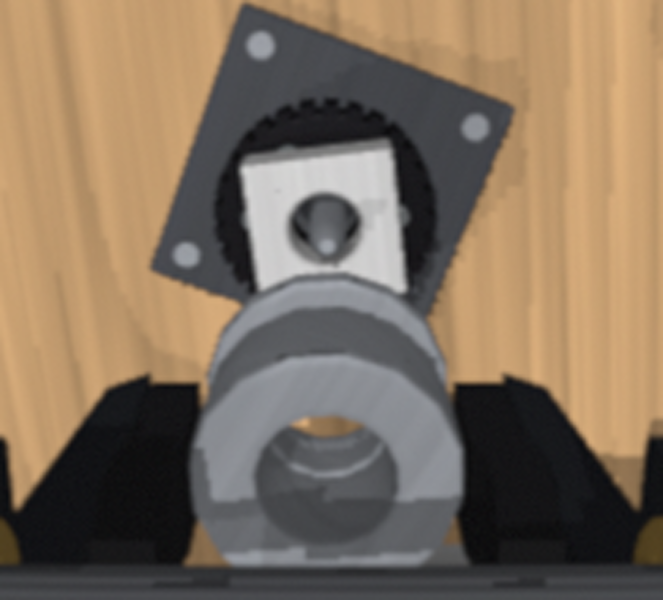

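```bash
python3 - <<'E'
from h import *
c=load('w16'); s=sense(); M=R.from_rotvec(s['tool_rot']).as_matrix(); t=s['tcp_pos']
f=lambda u,v,z: tp(c,u,v,z,210,120,3.157)
tip=f(327,247,.074); m=(f(475,127,.01)+f(187,254,.01))/2; h=f(327,480,t[2]+.0153); sp=f(325,228,.056)
for n,p in [('tip',tip),('base',m),('spbore',sp),('hub',h)]: print(n,p,M.T@(p-t))
E
```

```text
tip [ 0.441  -0.0915  0.074 ] [ 0.1049  0.0008 -0.0018]
base [ 0.4412 -0.0914  0.01  ] [ 0.1689  0.0014 -0.0018]
spbore [ 0.4404 -0.0911  0.056 ] [ 0.1229  0.0003 -0.002 ]
hub [ 0.4415 -0.0921  0.1942] [-0.0153  0.0005 -0.0013]
```

```bash
python3 -m creep '[0,0.03,0.0004,-0.0005,0, 0,0.055,0.0004,-0.0005,0, 0,0.075,0.0004,-0.0005,0, 0,0.089,0.0004,-0.0005,0, 0,0.089,0.0004,-0.0005,0]'
python3 -m creep '[0,0.004,0,0,0, 0,0.008,0,0,0, 0,0.0112,0,0,0, 0,0.0112,0,0,0]'
```

```text
time_s: 26.02
tcp_pos: [0.4405, -0.0928, 0.0892]
tool_rot: [1.274, 1.172, -1.281]
ft_force: [-0.5, -1.1, -1.6]
grip_width: 0.0386
time_s: 26.52
tcp_pos: [0.4404, -0.0928, 0.078]
tool_rot: [1.274, 1.172, -1.281]
ft_force: [-1.0, -0.2, -1.0]
grip_width: 0.0385
```

```bash
python3 -m creep '[0,0.001,0,0,0, 0,0.001,0,0,0, 100,0.001,0,0,0, 100,0.001,0,0,0, 100,0.001,0,0,0, 100,0.001,0,0,0, 100,0.001,0,0,0]'
python3 -m creep '[100,-0.02,0,0,0, 100,-0.06,0,0,0, 100,-0.1,0,0,0, 100,-0.12,0,0,0, 100,-0.12,0,0,0]'
python3 - <<'E'
from h import *
c=shot('wrist','w17'); go(.60,-.35,.25)
cv2.imwrite('pics/w17c.png',cv2.resize(c['pixels'][100:310,210:420],(600,600),interpolation=cv2.INTER_CUBIC))
E
```

```text
time_s: 27.4
tcp_pos: [0.4403, -0.0928, 0.0769]
tool_rot: [1.274, 1.172, -1.281]
ft_force: [-0.3, 0.3, -0.5]
grip_width: 0.0865
time_s: 28.02
tcp_pos: [0.4417, -0.0933, 0.1978]
tool_rot: [1.275, 1.17, -1.28]
ft_force: [-0.1, -0.3, -0.1]
grip_width: 0.0885
t 28.075 tcp [ 0.4412 -0.0931  0.1967] jaw -5.3 w 0.08815688202201441 F [ 0.0357 -1.1535 -1.6307] q6 -0.37584134715652107
shift [np.float64(-0.0553), np.float64(0.1812), np.float64(0.2412)]
```

View pics/w17c.png

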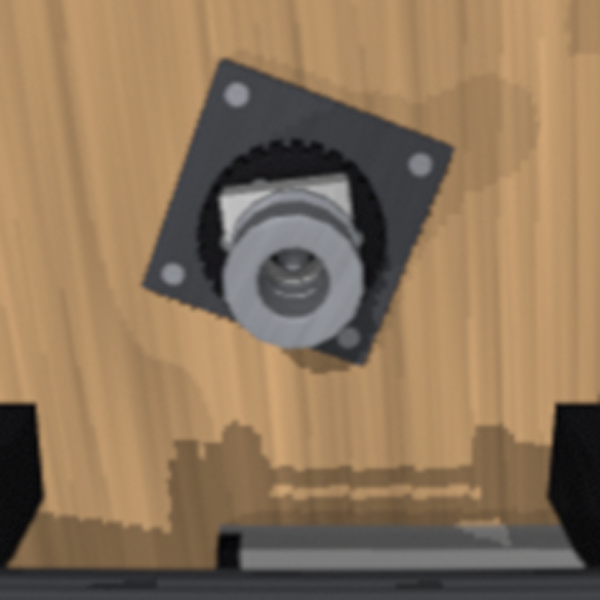

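The hub is on top, upright, with the shaft inside its bore at (293,262). I'll move the arm aside and check with the fixed cameras.

```bash
python3 -m creep '[100,-0.06,0.06,0.08,0, 100,-0.06,0.18,0.24,0, 100,-0.06,0.18,0.24,0, 100,-0.06,0.18,0.24,0, 100,-0.06,0.18,0.24,0, 100,-0.06,0.18,0.24,0, 100,-0.06,0.18,0.24,0]'
python3 - <<'E'
from h import *
c=shot('scene','s18'); cv2.imwrite('pics/s18c.png',cv2.resize(c['pixels'][100:300,180:440],(780,600),interpolation=cv2.INTER_CUBIC))
c=shot('top','t18'); cv2.imwrite('pics/t18c.png',cv2.resize(c['pixels'][110:290,240:440],(666,600),interpolation=cv2.INTER_CUBIC))
a=load('top0')
for p in [(346,248),(345,247),(347,246)]: print(dep(c,*p))
print(sense()['ft_force'])
E
```

```text
time_s: 28.95
tcp_pos: [0.5986, -0.3481, 0.2529]
tool_rot: [1.275, 1.175, -1.282]
ft_force: [0.7, 0.7, -0.6]
grip_width: 0.0883
[ 0.4459 -0.0928  0.0477]
[ 0.4531 -0.0892  0.0941]
[ 0.4554 -0.0941  0.0942]
[ 0.2089 -0.3332  0.0206]
```

View pics/s18c.png

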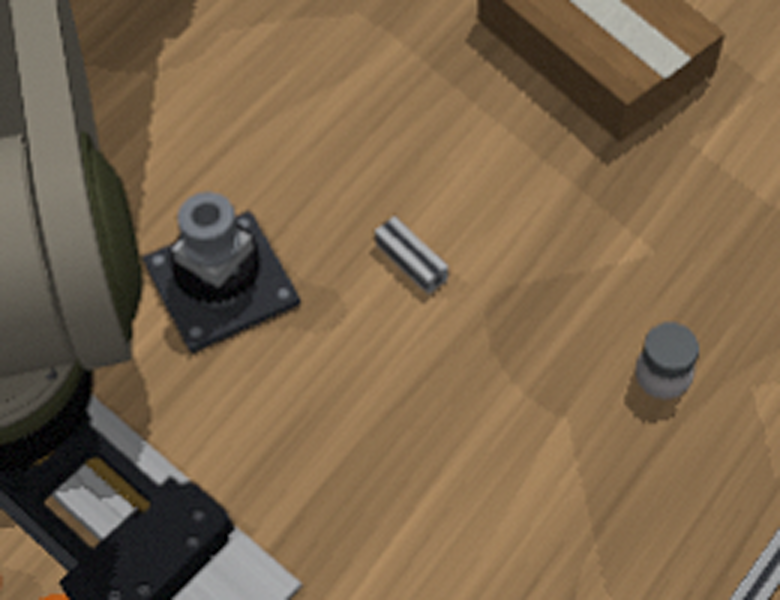

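View pics/t18c.png

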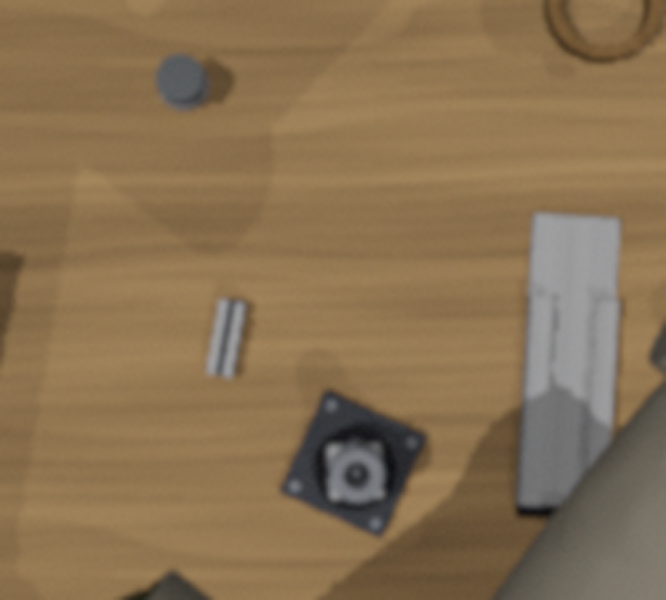

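The scene view shows the stack upright at (207,230), with the offcut at (410,255) and the jar at (668,360) where they were. The top view has everything concentric at (357,473) and the track empty. Depth on the hub's top reads 94 mm against an expected 93 mm.

```bash
python3 -c "
from h import *
print(finish_job())"
```

```text
the job is handed in; nothing more can be done
None
```

The robot joint is built on the shaft in the order asked: bearing, gear, spacer, then the hub, flange down. I slid the hub about 116 mm along its T-track to the open end before lifting it off. The job was handed in at about 29 s; no verdict came back.

- **Stack:** the last fixed-camera views showed the stack upright and concentric, with the shaft through the bores. The hub's top measured 94 mm above the table, against 93 mm expected.
- **Bystanders:** the offcut and jar looked undisturbed, and neither was touched.
- **Forces:** the wrist force read at the end of each move never exceeded about 8 N.
- **Disagreement:** the wrist camera placed parts 3–5 mm from where the fixed cameras did. I centred each part over the shaft using the wrist view alone, and all four went on without resistance. No check failed.

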